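# Start the clamp screw of a filter-plate press

### The job

Get the filter-plate press ready: on the gas regulator turn the black knob until its white pointer is at the green mark, then slide the yellow lock fully home over the knob. Next take the press screw by its black crank handle, turn it backward (anticlockwise seen from above) until you feel the thread drop in, then wind it forward one full turn and stay there: the program finishes while still gripping the handle, with the screw held started. Leave the other things on the bench where they stand.

Things in the scene. Friction and masses are not known exactly. Their poses are not given: they have to be found in the camera images.
- regulator: Grey gas regulator box fixed to the bench, 120 x 190 x 60 mm (x, y, z). Origin: centre of its underside; z up. On its flat top (z = 60 mm) the knob's axis stands at x = 0, y = 45 mm; the lock slides along y. The green mark is at x = 0, y = 78 mm, straight towards +y from the knob. A flat gauge (8 mm high) at x = 36, y = -55 mm is only to look at.
- knob (a joint): Angle of the regulator knob, rad, growing clockwise seen from above. At 0 the white pointer looks to the box's -x; at 1.571 it looks to the box's +y, at the green mark. Range 0 to 2.6; starts somewhere between 0.5 and 1.2; stays where it is left; turns easily (about 0.05 N m).
- knob_mid (a point): Point on the knob's vertical axis 31 mm above the box's top, where to grip. The knob is an upright black bar 44 mm long, 12 mm thick, its top 42 mm above the box; the pointer is the white line on one half of the bar's top. The point's x axis runs along the bar, away from the pointer end.
- lock (a joint): Travel of the yellow lock along the box's +y, m: 0 open (as at the start), 0.045 fully home, where it stops. It drags with about 1.5 N and stays where it is left.
- lock_tab (a point): Middle of the lock's upright tab, 31 mm above the box's top, where to grip; axes as the box. Tab: 24 mm (x) by 12 mm (y), top 42 mm above the box, when open 80 mm from the knob's axis towards -y. Two low prongs (10 mm high, 37 mm over all) run from it to +y; home, they straddle the bar and only 7 mm are left between tab and bar: grip the tab by its 24 mm width (fingers at its x sides).
- press: Filter-plate press fixed to the bench: aluminium base 190 x 170 mm, four columns, white bridge (top 105 mm above the bench), on it a round aluminium boss 54 mm across and 45 mm high with the screw standing in its centre. Origin: centre of the base's underside, under the screw's axis; z up.
- boss_top (a point): Centre of the boss's top, 150 mm above the bench. The thread is hidden inside: a flat level top with one notch, the thread's start, at an unknown angle 0.5 to 3.5 rad backward of the crank's start. Until the screw's single lug is over the notch the screw stays up; there it falls 10 mm by its own weight. At most 0.35 rad further back a wall stops it: do not force it past, a few N at the handle shows it.
- screw_axis (a point): Point on the screw's vertical axis, at the top of the red crank arm (43 mm above the boss's top at the start); it goes down with the screw. The dark hub there is 32 mm across and reaches 3 mm higher.
- screw (a joint): How far the screw has gone down, m: 0 at the start, 0.010 after the drop. Wound forward from there it stays level for at most 0.5 rad, then follows the thread down by its own weight, 10 mm a turn; one full turn from the drop brings it to about 0.0195. The thread ends after 1.6 turns.
- crank (a joint): Angle of the crank about the screw's axis, rad, growing clockwise seen from above (forward, tightening); anticlockwise (backward) it gets smaller. At 0 the handle lies on the press's -x side of the axis. Starts between -0.5 and 0.5; turns easily (1 to 2 N at the handle when nothing presses down on it).
- grip: Black round upright handle sleeve on the crank's pin, 20 mm across, 37 mm high, 50 mm from the screw's axis; its top 234 mm above the bench at the start, nothing above it. Origin: centre of its underside, 4 mm above the red arm. It spins freely, so a gripper that keeps its yaw can carry it round, and slides freely up its pin by 26 mm: held at one height it lets the screw go down.
- grip_mid (a point): Point on the sleeve's axis 22 mm above its underside, where to grip.
- tip_box: Bystander: grey pipette-tip box with a clear top, 85 x 122 x 60 mm. Origin: centre of its underside.
- jar: Bystander: small jar with a purple cap, 44 mm across, 75 mm high. Origin: centre of its underside.
- tube_rack: Bystander: blue rack of capped tubes, 60 x 130 x 53 mm. Origin: centre of its underside.
- timer: Bystander: flat white bench timer, 50 x 70 x 20 mm. Origin: centre of its underside.
There are look-alikes about, which are no part of the job. There is more than one size of the regulator; the job needs the smaller.

How it is judged (in metres and radians):
On the way, in this order (a step that is already met when the one before it is completed fails the run):
1. the knob's pointer is at the green mark, the lock still open (value of joint knob between 1.4208 and 1.7208 rad and value of joint lock below 0.02 m), for 0.2 s.
2. the lock is fully home over the knob, the pointer still at the mark (value of joint knob between 1.4208 and 1.7208 rad and value of joint lock above 0.041 m), for 0.2 s.
3. the screw, turned backward, has dropped into the thread's start (value of joint screw between 0.0085 and 0.0125 m and value of joint crank below 0.6 rad), for 0.1 s.
At the end, for the whole second after the job is handed in: Knob at the mark (1.42 to 1.72 rad); lock home (over 41 mm); screw 17.9 to 20.9 mm down (one turn past the drop, within about 50 degrees) and still (under 0.3 rad/s); fingers grip the handle sleeve with over 1 N through the last second; bystanders within 30 mm and upright (all of step 2 and value of joint screw between 0.0179 and 0.0209 m and contact force between the fingers and grip above 1 N and velocity of joint crank between -0.3 and 0.3 rad/s and not (distance of tip_box from where it was at the start of the episode above 0.03 m or angle between tip_box's own z axis and vertical above 0.4 rad) and not (distance of jar from where it was at the start of the episode above 0.03 m or angle between jar's own z axis and vertical above 0.4 rad) and not (distance of tube_rack from where it was at the start of the episode above 0.03 m or angle between tube_rack's own z axis and vertical above 0.4 rad) and not (distance of timer from where it was at the start of the episode above 0.03 m or angle between timer's own z axis and vertical above 0.4 rad)); the arm keeps its last pose, push and grip.
It fails at once if the screw is turned forward looking for the thread (crank past 1.2 rad before the drop) (value of joint crank above 1.2 rad and value of joint screw below 0.004 m).
It fails at once if the screw is wound far past one turn (over 23.5 mm down) (value of joint screw above 0.0235 m).
It fails at once if a bystander is pushed over 30 mm away or tipped ((distance of tip_box from where it was at the start of the episode above 0.03 m or angle between tip_box's own z axis and vertical above 0.4 rad) or (distance of jar from where it was at the start of the episode above 0.03 m or angle between jar's own z axis and vertical above 0.4 rad) or (distance of tube_rack from where it was at the start of the episode above 0.03 m or angle between tube_rack's own z axis and vertical above 0.4 rad) or (distance of timer from where it was at the start of the episode above 0.03 m or angle between timer's own z axis and vertical above 0.4 rad)).
It also fails if it takes over 69 s, if anything falls off the work surface, if the arm or the gripper's body presses on something with over 40 N, if the wrist force passes 120 N, or if a joint passes its speed limit or range.

### The arm

A 7-joint arm with a two-finger parallel gripper is mounted at the origin on the work surface. World frame = base frame: x ahead of the robot, y to its left, z up, the work surface at z = 0. Lengths are in mm, angles in rad, forces in N, time in s.
With the tool pointing down it reaches from about 425 to 875 mm from the base axis. Payload 4.7 kg.
Tool frame: the origin (TCP) lies midway between the tips of the shut fingers; the grasp point (between the pads) lies 19 mm behind it; z points along the fingers, y is the direction in which the jaws open and shut (so a half turn about z gives the same grasp; the last joint's range is limited). The gripper opens to 87 mm and grips with 3 to 60 N. Pads are 19 mm wide; open, the fingers measure 117 mm over their backs; the gripper's body (75 mm by 190 mm) begins 51 mm behind the grasp point.
Start: joints at [1.26, 0.321, -0.07, 1.45, 0.023, 1.371, -0.057], TCP at [207.407, -616.044, 200.487] pointing down, gripper open.
Joint ranges: [-2.86, 2.86], [-0.3, 2.09], [-1.38, 1.24], [0.06, 2.45], [-1.56, 4.7], [0.09, 2.05], [-2.69, 2.69]. Speed limits (rad/s): [2.57, 2.57, 3.14, 3.14, 3.14, 3.14, 3.14].

### API

Orientations are given as a rotation vector (axis times angle).
In Python, from station import state, get_image, camera_params, close_job, silhouettes gives the robot as it stands.
- The arm moves only by the tool drive_tool, never from a script. Its argument "targets" is one flat list of numbers, 6 for each row, row after row: the shift along the tool's x, y, z in units of 40 mm (1.0 is 40 mm), then the turn, a rotation vector about the tool's x, y, z in degrees. In form: [dx, dy, dz, rx, ry, rz, dx, dy, dz, rx, ry, rz, ...]. A call has 1 to 20 rows; each row is the pose to reach, as a shift and turn from the pose commanded when the call began, along the tool's axes at that moment; what a row does not reach only later rows make up. A row lasts 1/8 s, in which the tool goes at most 62.5 mm and 10.7 degrees, less where a joint would pass 70% of its speed; a pose out of reach is approached as far as the arm can. A call with a gripper value outside its range is refused whole. "hand" is the finger opening in mm, from 0 to 87, set as the call begins (left out, the last holds). The fingers move at their own pace and stop on an object; "newtons" is the grip in N (left out, the last holds). Time passes only in rows, so rows that repeat a pose let the fingers close. It gives the time, the measured TCP pose, the force and the opening at its end, in the units of the state.
- state(): the state, without advancing time (a new reading comes with each control period).
- get_image(name): name is "side" or "top"; returns the picture (400x640x3 uint8, red, green, blue); there is no depth.
- camera_params(name): a dict with "fx", "fy", "cx", "cy" (pixels), "world_to_cam" (4x4, takes a point from world to camera coordinates). Camera axes: x right, y down, z forward; pixel columns grow to the right and rows downward; lengths in mm; the calibration is good to about 2 mm. A picture is of the moment at which its call begins. camera_params takes no time and is no camera call.
- close_job(): hands the job in, once; it reports no verdict.
Trained networks look in the newest picture that a camera, given by its name, has taken for a name from the list of things; names that differ only in an ending like _2 or _b are one class to them, and where a whole thing is asked for, a point or a joint stands for the part that bears it (a point fixed in the world has none). Each returns a list of dicts, best first, with "p" (0 to 1); they miss things now and then, are a little off and sometimes report something else, mostly with a low value. They report only what shows in the picture. A call takes as long as a camera call. They do not tell look-alikes from the thing itself.
- silhouettes(camera, label): "mask" (400x640 bool, what is visible of it) and "centre" ([column, row] in pixels, amid what is visible of it).
The state is a dict: "t": time; "qpos": joint angles; "dq": joint speeds; "joint_torque": joint torques, N m; "position": TCP position; "orientation": TCP orientation; "wrist_force": force on the tool from outside, world axes, zero at the start; "torque": the same for the moment, N m; "finger_gap": finger opening in mm.
Only numpy, scipy, OpenCV 4.12 (cv2) and the standard library are available. Lean on these libraries where they do the work, as an engineer would, in place of code of your own. Each camera call takes 0.05 s, during which the arm holds its last target. There are 200 camera calls.

## Working session

There is one attempt and no reset: what is moved stays moved. The work goes in short steps, Python scripts to look and compute and a tool call to move; the robot and the scene stay as the last step left them, time stands still between calls to the robot, and variables do not carry over. Pictures are saved under pics/ and viewed, about 8 in all and at most 12, crops included, and the job is handed in when it is done.

Besides the shell and the picture viewer there is one more tool, called after ">>>" as name(argument=value, ...), one argument or row to a line, values as JSON. drive_tool: Moves the arm, as the interface text tells. Its arguments: {"type":"object","properties":{"targets":{"type":"array","items":{"type":"number"}},"hand":{"type":"number"},"newtons":{"type":"number"}},"required":["targets"]}

```bash
ls; mkdir -p pics
python3 - <<'E'
from station import *
import cv2, numpy as np
for c in ("side","top"):
    im=get_image(c); cv2.imwrite(f"pics/{c}0.png",im[:,:,::-1])
    p=camera_params(c); print(c,p["fx"],p["fy"],p["cx"],p["cy"]); print(np.round(np.array(p["world_to_cam"]),4).tolist())
print(state())
E
```

```text
pics
side 368.67787528465834 368.67787528465834 315.94086208154476 195.88920892985934
[[-0.9577, -0.2869, 0.0207, 493.6836], [-0.1798, 0.5407, -0.8218, 233.745], [0.2246, -0.7908, -0.5694, 1156.1449], [0.0, 0.0, 0.0, 1.0]]
top 417.18398640703464 417.18398640703464 314.5930495760379 205.2954907545668
[[0.0085, -0.9997, 0.0215, -27.4667], [-0.9849, -0.0121, -0.173, 562.5353], [0.1732, -0.0197, -0.9847, 1046.8475], [0.0, 0.0, 0.0, 1.0]]
{'t': 0.1, 'qpos': array([ 1.26005108,  0.32172806, -0.07008502,  1.45155957,  0.02263198,
        1.37077411, -0.05687584]), 'dq': array([ 0.00085666, -0.00147767,  0.00014416, -0.00141024,  0.00146531,
       -0.00240334, -0.0001101 ]), 'joint_torque': array([-7.08092157e-04, -4.92573130e+01, -4.06026402e-01, -3.13403141e+01,
       -6.41111727e-02,  3.94409441e-02,  5.58981264e-05]), 'position': array([ 207.22859752, -615.5266455 ,  199.48113792]), 'orientation': array([-3.09861496e+00, -5.07851696e-01,  6.17658225e-04]), 'wrist_force': array([ 0.48623113, -0.10784172, -0.1028089 ]), 'torque': array([ 0.05752661,  0.05821411, -0.01537849]), 'finger_gap': 86.94505485277072}
```

View pics/top0.png

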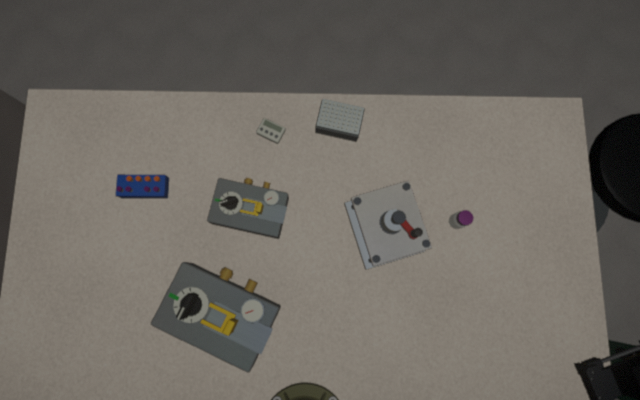

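View pics/side0.png

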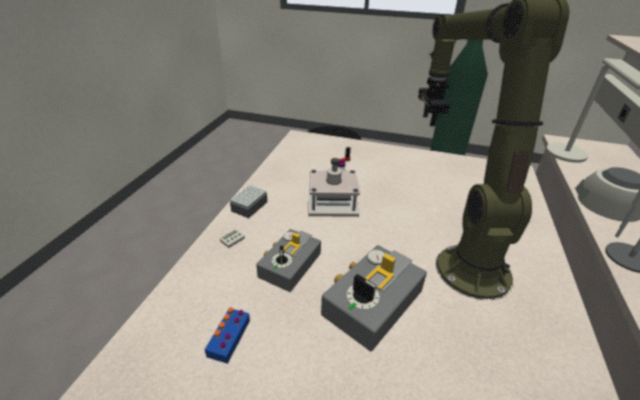

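```bash
cat > h.py <<'E'
import numpy as np, cv2
from station import *
P={c:camera_params(c) for c in ("side","top")}
def proj(c,X):
    p=P[c];X=np.atleast_2d(X);T=np.array(p["world_to_cam"]);q=X@T[:3,:3].T+T[:3,3]
    return np.c_[p["fx"]*q[:,0]/q[:,2]+p["cx"],p["fy"]*q[:,1]/q[:,2]+p["cy"]]
def ray(c,uv,z):
    p=P[c];T=np.array(p["world_to_cam"]);R=T[:3,:3];o=-R.T@T[:3,3]
    d=R.T@np.array([(uv[0]-p["cx"])/p["fx"],(uv[1]-p["cy"])/p["fy"],1]);return o+d*(z-o[2])/d[2]
E
python3 - <<'E'
from h import *
for c in ("top","side"):
    im=cv2.imread(f"pics/{c}0.png")
    for l in ("regulator","knob","lock","press","grip","crank"):
        for i,d in enumerate(silhouettes(c,l)):
            m=d["mask"]; ys,xs=np.nonzero(m)
            print(c,l,round(d["p"],2),np.round(d["centre"],1),m.sum(),xs.min(),xs.max(),ys.min(),ys.max())
            np.save(f"m_{c}_{l}_{i}.npy",m)
im=cv2.imread("pics/top0.png")
a=cv2.resize(im[165:250,200:300],None,fx=4,fy=4,interpolation=cv2.INTER_CUBIC)
b=cv2.resize(im[175:260,340:440],None,fx=4,fy=4,interpolation=cv2.INTER_CUBIC)
cv2.imwrite("pics/crop.png",cv2.convertScaleAbs(np.hstack([a,b]),alpha=1.5))
E
```

```text
top regulator 0.82 [218.2 314.7] 8413 151 280 263 372
top regulator 0.74 [248.8 207.4] 3625 207 288 178 238
top regulator 0.42 [385.  224.3] 5144 345 431 181 268
top knob 0.72 [186.9 308.1] 482 176 201 293 319
top knob 0.48 [232.8 202.7] 189 220 238 196 209
top lock 0.78 [228.8 322.9] 448 201 237 303 335
top lock 0.63 [253.7 209.1] 231 240 263 199 215
top press 0.88 [387.3 224.5] 5174 344 431 181 269
top press 0.26 [253.7 208.1] 177 240 263 199 215
top grip 0.4 [415.3 235.3] 99 410 422 228 237
top crank 0.76 [405.5 225.3] 387 391 422 211 239
side regulator 0.75 [289.1 257.6] 2616 256 320 229 291
side regulator 0.72 [373.6 292.2] 6568 319 425 245 350
side knob 0.97 [360.4 285.9] 509 352 375 274 302
side knob 0.46 [288.2 255.8] 2624 256 320 229 291
side lock 0.97 [385.2 270.5] 414 366 393 254 288
side lock 0.51 [292.4 243. ] 199 284 300 233 254
side press 0.64 [228.5 334. ] 1403 205 248 308 362
side press 0.6 [333.4 192.2] 2516 307 358 146 216
side press 0.46 [347.4 152.9] 63 344 350 146 157
side crank 0.75 [337.5 162.4] 187 331 349 146 171
```

View pics/crop.png

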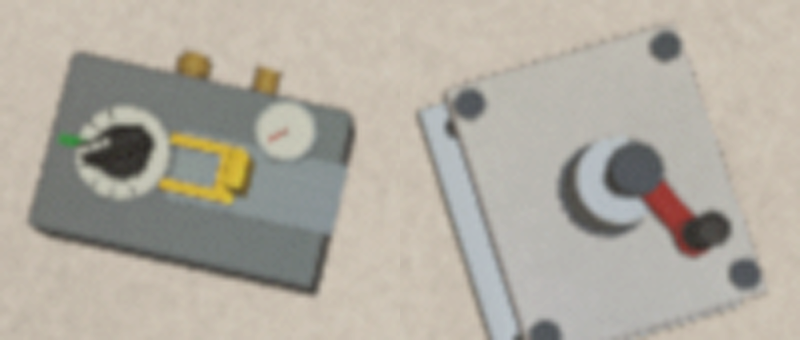

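```bash
cat > fit.py <<'E'
from h import *
from scipy.optimize import minimize
def boxpts(x,y,a,pts):
    c,s=np.cos(a),np.sin(a);pts=np.array(pts,float)
    return np.c_[x+c*pts[:,0]-s*pts[:,1],y+s*pts[:,0]+c*pts[:,1],pts[:,2]]
def hull(c,X):
    m=np.zeros((1600,2560),np.uint8);h=cv2.convexHull(np.round(proj(c,X)*4+1.5).astype(np.int32));cv2.fillConvexPoly(m,h,1)
    return cv2.resize(m.astype(np.float32),(640,400),interpolation=cv2.INTER_AREA)
reg=[(i*60,j*95,k) for i in(1,-1) for j in(1,-1) for k in(0,60)]
masks={"top":np.load("m_top_regulator_1.npy"),"side":np.load("m_side_regulator_0.npy")}
def clean(m): # drop thin extras
    return cv2.morphologyEx(m.astype(np.uint8),cv2.MORPH_OPEN,np.ones((13,13)))
def cost(v,cams):
    r=0
    for c in cams:
        h=hull(c,boxpts(v[0],v[1],v[2],reg));m=clean(masks[c]);r+=1-np.minimum(h,m).sum()/np.maximum(h,m).sum()
    return r
g=ray("top",(248.5,207),40)
for cams in (("top",),("top","side")):
    best=minimize(cost,[g[0],g[1],-0.2],args=(cams,),method="Nelder-Mead",options=dict(initial_simplex=[[g[0],g[1],-.2],[g[0]+15,g[1],-.2],[g[0],g[1]+15,-.2],[g[0],g[1],-.1]],xatol=.1,fatol=1e-4))
    print(cams,best.x,best.fun)
v=best.x
print("knob, mark, tab px",[np.round(proj(c,boxpts(*v,[(0,45,102),(0,78,60),(0,-35,102),(36,-55,68)])),1).tolist() for c in P])
# rectified view at z=102 about knob, box axes: right=-y(box)?? image up=+x box, left=+y box, 5px/mm
im=cv2.imread("pics/top0.png")
def rect(im,cam,v,z,half=45,s=6):
    cor=[(half,45+half,z),(half,45-half,z),(-half,45-half,z),(-half,45+half,z)]
    src=proj(cam,boxpts(*v,cor)).astype(np.float32);n=2*half*s
    return cv2.warpPerspective(im,cv2.getPerspectiveTransform(src,np.float32([[0,0],[n,0],[n,n],[0,n]])),(n,n),flags=cv2.INTER_CUBIC)
r=rect(im,"top",v,102,30,13);r=cv2.convertScaleAbs(r,alpha=1.8);cv2.circle(r,(390,390),5,(0,0,255),2)
o=cv2.resize(im[165:250,200:300],None,fx=6,fy=6,interpolation=cv2.INTER_CUBIC)
cv2.imwrite("pics/rect.png",r[:590])
E
python3 fit.py
python3 - <<'E'
from h import *
im=cv2.imread("pics/top0.png")
print("grip axis from dark top crop (708,229)/4, hub (635,167)")
gx=ray("top",(340+308/4-.4,175+229/4-.4),234);hb=ray("top",(340+235/4-.4,175+167/4-.4),196)
print(gx,hb,np.hypot(*(gx-hb)[:2]))
# bridge-top column caps z105
for u in [(470-400,103),(665-400,45),(745-400,272),(545-400,335)]: print(ray("top",(340+u[0]/4-.4,175+u[1]/4-.4),107))
E
```

```text
('top',) [ 5.55401070e+02  1.53314689e+02 -1.97505713e-01] 0.04382532835006714
('top', 'side') [ 5.55626314e+02  1.52706571e+02 -1.89635066e-01] 0.10602402687072754
knob, mark, tab px [[[281.1, 249.3], [275.5, 266.9], [295.0, 233.5], [288.5, 234.5]], [[227.4, 200.1], [218.0, 200.6], [258.8, 206.4], [270.9, 196.7]]]
grip axis from dark top crop (708,229)/4, hub (635,167)
[ 474.64389086 -239.35321504  234.        ] [ 513.85083079 -209.06749823  196.        ] 49.54199008555856
[ 566.48989821 -126.57193891  107.        ]
[ 605.21239139 -250.04620754  107.        ]
[ 462.73068422 -295.32065367  107.        ]
[ 423.02626352 -171.11737788  107.        ]
```

View pics/rect.png

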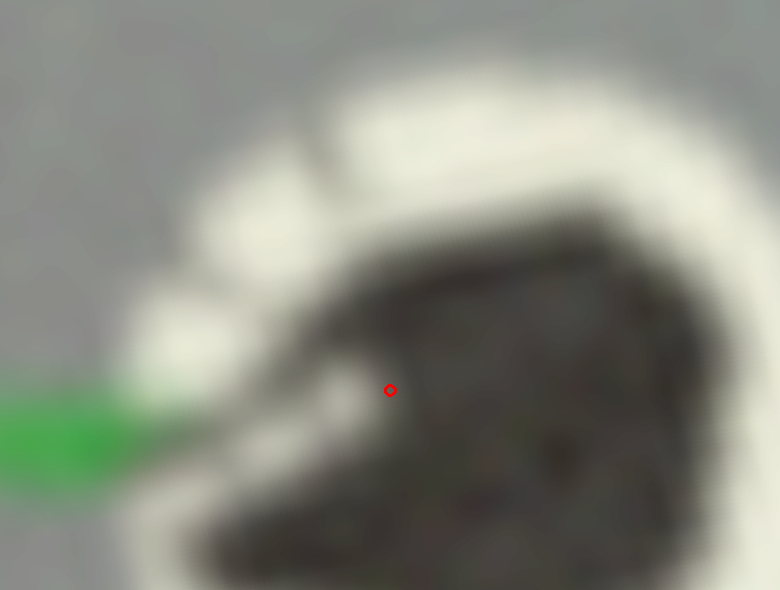

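```bash
cat > go.py <<'E'
import sys,numpy as np
from station import state
from scipy.spatial.transform import Rotation as Ro
def rel(x,y,z,yaw):
    s=state();R=Ro.from_rotvec(s["orientation"])
    a=np.radians(yaw);yt=np.array([np.cos(a),np.sin(a),0]);
    if yt@R.as_matrix()[:,1]<-.2: pass
    zt=np.array([0,0,-1.]);D=Ro.from_matrix(np.c_[np.cross(yt,zt),yt,zt])
    d=R.inv().apply(np.array([x,y,z])-s["position"])/40;r=(R.inv()*D).as_rotvec(degrees=True)
    return np.round(d,3).tolist()+np.round(r,1).tolist()
if __name__=="__main__":
    s=state();M=Ro.from_rotvec(s["orientation"]).as_matrix()
    print(round(s["t"],2),np.round(s["position"],1),"yaw",round(np.degrees(np.arctan2(M[1,1],M[0,1])),1),"F",np.round(s["wrist_force"],1),"gap",round(s["finger_gap"],1),"q",np.round(s["qpos"],2))
    for a in sys.argv[1:]: print(a,rel(*map(float,a.split(","))))
E
python3 go.py 207,-616,290,-71.4 430,-330,290,-40 564,197,180,20
```

```text
0.7 [ 207.4 -616.1  200.5] yaw -71.4 F [ 1.2 -0.1 -1. ] gap 87.1 q [ 1.26  0.32 -0.07  1.45  0.02  1.37 -0.06]
207,-616,290,-71.4 [-0.01, -0.004, -2.237, 0.0, 0.0, 0.0]
430,-330,290,-40 [7.556, -5.001, -2.238, 0.0, 0.0, -31.4]
564,197,180,20 [14.935, -16.419, 0.51, 0.0, 0.0, -91.4]
```

>>> drive_tool(
  targets=[0,0,-2.2,0,0,0,0,0,-2.2,0,0,0,7.5,-5,-2.2,0,0,-31,7.5,-5,-2.2,0,0,-31,7.5,-5,-2.2,0,0,-31,7.5,-5,-2.2,0,0,-31,7.5,-5,-2.2,0,0,-31,7.5,-5,-2.2,0,0,-31,7.5,-5,-2.2,0,0,-31,14.9,-16.4,-2.2,0,0,-91,14.9,-16.4,-2.2,0,0,-91,14.9,-16.4,-2.2,0,0,-91,14.9,-16.4,-2.2,0,0,-91,14.9,-16.4,-2.2,0,0,-91,14.9,-16.4,-2.2,0,0,-91,14.9,-16.4,-2.2,0,0,-91,14.9,-16.4,-2.2,0,0,-91,14.9,-16.4,-2.2,0,0,-91,14.9,-16.4,-2.2,0,0,-91,14.9,-16.4,-2.2,0,0,-91],
)

```text
t: 3.2
position: [563.4, 194.0, 288.0]
orientation: [1.813, 2.565, -0.002]
wrist_force: [0.4, -0.2, -0.3]
finger_gap: 87.3
```

```bash
python3 go.py 564.5,197,76,20
```

```text
3.2 [563.4 194.  288. ] yaw 19.5 F [ 0.4 -0.2 -0.3] gap 87.3 q [ 0.32  0.27 -0.85  1.43  0.21  1.53 -0.19]
564.5,197,76,20 [0.068, 0.055, 5.301, -0.0, 0.1, -0.5]
```

>>> drive_tool(
  targets=[0.07,0.055,3.5,0,0,-0.5,0.07,0.055,3.5,0,0,-0.5,0.07,0.055,4.5,0,0,-0.5,0.07,0.055,5.3,0,0,-0.5,0.07,0.055,5.3,0,0,-0.5,0.07,0.055,5.3,0,0,-0.5],
  hand=60,
)

```text
t: 3.95
position: [565.5, 198.2, 78.2]
orientation: [1.801, 2.571, 0.002]
wrist_force: [0.2, 0.7, 0.0]
finger_gap: 59.9
```

```bash
python3 - <<'E'
from h import *
for i,c in enumerate(("top","side")):
    im=get_image(c)[:,:,::-1]; cv2.imwrite(f"pics/{c}1.png",im)
a=cv2.imread("pics/top1.png")[150:260,180:320];b=cv2.imread("pics/side1.png")[180:290,230:370]
cv2.imwrite("pics/c1.png",cv2.convertScaleAbs(cv2.resize(np.hstack([a,b]),None,fx=2.8,fy=2.8,interpolation=cv2.INTER_CUBIC),alpha=1.6))
E
python3 go.py
```

```text
4.05 [565.7 199.1  78.7] yaw 20.0 F [-0.2  0.8  0.3] gap 59.9 q [ 0.27  0.41 -0.81  1.71  0.32  1.16 -0.27]
```

View pics/c1.png

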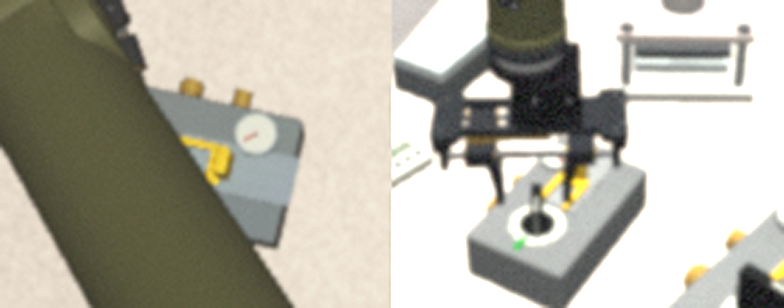

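>>> drive_tool(
  targets=[0,0,0.05,0,0,0,0,0,0.05,0,0,0,0,0,0.05,0,0,0,0,0,0.05,0,0,0,0,0,0.05,0,0,0,0,0,0.05,0,0,0,0,0,0.05,0,0,0,0,0,0.05,0,0,0],
  hand=0,
  newtons=12,
)

```text
t: 5.05
position: [563.3, 199.0, 74.3]
orientation: [-1.799, -2.575, 0.002]
wrist_force: [-3.2, -1.0, 2.7]
finger_gap: 11.5
```

```bash
python3 go.py
```

```text
5.05 [563.3 199.   74.3] yaw 20.1 F [-3.2 -1.   2.7] gap 11.5 q [ 0.27  0.42 -0.81  1.71  0.33  1.15 -0.27]
```

>>> drive_tool(
  targets=[0,0,0,0,0,8,0,0,0,0,0,16,0,0,0,0,0,24,0,0,0,0,0,31.5,0,0,0,0,0,31.5,0,0,0,0,0,31.5,0,0,0,0,0,31.5],
)

```text
t: 5.92
position: [563.7, 199.1, 74.3]
orientation: [-2.43, -1.991, 0.001]
wrist_force: [-4.4, -0.3, 3.7]
finger_gap: 11.6
```

```bash
python3 go.py
```

```text
5.92 [563.7 199.1  74.3] yaw -11.3 F [-4.4 -0.3  3.7] gap 11.6 q [ 0.2   0.39 -0.71  1.71  0.27  1.14 -0.79]
```

>>> drive_tool(
  targets=[0,0,0,0,0,0,0,0,0,0,0,0,0,0,0,0,0,0,0,0,-1,0,0,0,0,0,-1.8,0,0,0,-2,0,-1.8,0,0,0,-2,0,-1.8,0,0,0,-2,0,-1.8,0,0,0,-2,0,-1.8,0,0,0],
  hand=60,
)

```text
t: 7.05
position: [548.2, 122.7, 146.4]
orientation: [-2.428, -1.992, -0.002]
wrist_force: [0.5, -0.3, -0.5]
finger_gap: 59.8
```

```bash
python3 go.py 549,119,75,-11.2
python3 - <<'E'
from h import *
for i,c in enumerate(("top","side")):
    im=get_image(c)[:,:,::-1]; cv2.imwrite(f"pics/{c}2.png",im)
a=cv2.imread("pics/top2.png")[160:250,190:310];b=cv2.imread("pics/side2.png")[210:300,240:340]
cv2.imwrite("pics/c2.png",cv2.convertScaleAbs(cv2.resize(np.hstack([a,b]),None,fx=3.6,fy=3.6,interpolation=cv2.INTER_CUBIC),alpha=1.6))
E
```

```text
7.05 [548.2 122.7 146.4] yaw -11.3 F [ 0.5 -0.3 -0.5] gap 59.8 q [ 0.36  0.23 -0.71  1.73  0.16  1.24 -0.59]
549,119,75,-11.2 [-0.089, 0.037, 1.786, -0.0, -0.1, -0.1]
```

View pics/c2.png

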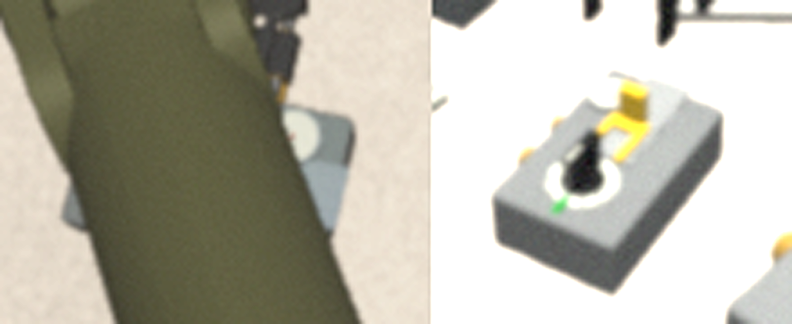

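>>> drive_tool(
  targets=[-0.09,0.02,1,0,0,0,-0.09,0.02,1.78,0,0,0,-0.09,0.02,1.78,0,0,0,-0.09,0.02,1.78,0,0,0],
)

```text
t: 7.65
position: [549.1, 118.4, 76.3]
orientation: [2.429, 1.992, 0.003]
wrist_force: [0.6, -0.0, 0.3]
finger_gap: 59.9
```

>>> drive_tool(
  targets=[0,0,0,0,0,0,0,0,0,0,0,0,0,0,0,0,0,0,0,0,0,0,0,0,0,0,0,0,0,0,0,0,0,0,0,0],
  hand=0,
  newtons=15,
)

```text
t: 8.4
position: [546.4, 117.5, 75.2]
orientation: [-2.429, -1.989, 0.005]
wrist_force: [-4.5, -0.5, 5.0]
finger_gap: 23.9
```

```bash
python3 go.py
```

```text
8.4 [546.4 117.5  75.2] yaw -11.4 F [-4.5 -0.5  5. ] gap 23.9 q [ 0.34  0.3  -0.69  1.81  0.21  1.11 -0.62]
```

>>> drive_tool(
  targets=[0.3,-0.04,0,0,0,0,0.6,-0.04,0,0,0,0,0.9,-0.04,0,0,0,0,1.1,-0.04,0,0,0,0,1.18,-0.04,0,0,0,0,1.18,-0.04,0,0,0,0,1.18,-0.04,0,0,0,0,1.18,-0.04,0,0,0,0],
)

```text
t: 9.4
position: [555.7, 161.7, 75.2]
orientation: [2.431, 1.988, -0.005]
wrist_force: [-3.3, -5.6, 5.4]
finger_gap: 23.4
```

```bash
python3 go.py
```

```text
9.4 [555.7 161.7  75.2] yaw -11.5 F [-3.3 -5.6  5.4] gap 23.4 q [ 0.26  0.35 -0.7   1.76  0.25  1.13 -0.72]
```

>>> drive_tool(
  targets=[0.08,0,0,0,0,0,0.08,0,0,0,0,0,0.08,0,0,0,0,0],
)

```text
t: 9.78
position: [555.8, 161.8, 75.2]
orientation: [2.431, 1.984, -0.012]
wrist_force: [-5.8, -10.7, 8.6]
finger_gap: 23.6
```

```bash
python3 go.py
```

```text
9.78 [555.8 161.8  75.2] yaw -11.5 F [ -5.8 -10.7   8.6] gap 23.6 q [ 0.26  0.35 -0.7   1.76  0.25  1.13 -0.72]
```

>>> drive_tool(
  targets=[-0.1,0,0,0,0,0,-0.1,0,0,0,0,0,-0.1,0,0,0,0,0,-0.1,0,-1,0,0,0,-0.1,0,-2.5,0,0,0,-0.1,0,-4,0,0,0,-0.1,0,-5.4,0,0,0,-0.1,0,-5.4,0,0,0,-0.1,0,-5.4,0,0,0],
  hand=60,
)

```text
t: 10.9
position: [555.7, 163.3, 290.7]
orientation: [-2.43, -1.991, 0.0]
wrist_force: [-0.0, 0.0, 0.0]
finger_gap: 60.1
```

```bash
python3 go.py 475,-239,290,-27
```

```text
10.9 [555.7 163.3 290.7] yaw -11.4 F [-0.  0.  0.] gap 60.1 q [ 0.3   0.21 -0.74  1.47  0.14  1.52 -0.63]
475,-239,290,-27 [-10.258, 0.001, 0.018, -0.0, 0.0, 15.6]
```

>>> drive_tool(
  targets=[-10.25,0,0,0,0,15.5,-10.25,0,0,0,0,15.5,-10.25,0,0,0,0,15.5,-10.25,0,0,0,0,15.5,-10.25,0,0,0,0,15.5,-10.25,0,0,0,0,15.5,-10.25,0,0,0,0,15.5,-10.25,0,0,0,0,15.5,-10.25,0,0,0,0,15.5,-10.25,0,0,0,0,15.5,-10.25,0,0,0,0,15.5],
)

```text
t: 12.28
position: [475.3, -237.7, 291.2]
orientation: [-2.675, -1.647, 0.0]
wrist_force: [0.2, -0.5, 0.6]
finger_gap: 59.6
```

```bash
python3 go.py 475,-239,202,-27
python3 - <<'E'
from h import *
for i,c in enumerate(("top","side")):
    im=get_image(c)[:,:,::-1]; cv2.imwrite(f"pics/{c}3.png",im)
a=cv2.imread("pics/top3.png")[160:250,200:300];b=cv2.imread("pics/side3.png")[210:300,240:340];d=cv2.imread("pics/side3.png")[110:220,280:390]
d=cv2.resize(d,(90,90)) if 0 else d
a,b=[cv2.resize(q,(260,234),interpolation=cv2.INTER_CUBIC) for q in (a,b)];d=cv2.resize(d,(270,234),interpolation=cv2.INTER_CUBIC)
cv2.imwrite("pics/c3.png",cv2.convertScaleAbs(np.hstack([a,b,d]),alpha=1.5))
E
```

```text
12.28 [ 475.3 -237.7  291.2] yaw -26.8 F [ 0.2 -0.5  0.6] gap 59.6 q [ 0.78  0.06 -0.38  1.59  0.02  1.5  -0.07]
475,-239,202,-27 [-0.033, 0.007, 2.23, -0.0, 0.0, 0.2]
```

View pics/c3.png

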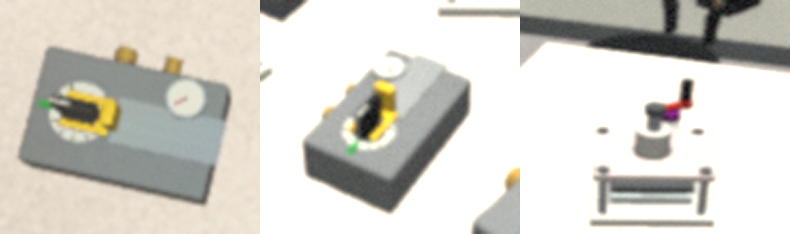

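Run:
```python
from h import *
print(proj("side",[[474.6,-239.4,234],[474.6,-239.4,216],[474.6,-239.4,197]]))
im=cv2.imread("pics/side0.png").astype(int)[140:172,335:360]
print(im.sum(2)[:, :])
```

```text
[[347.44419319 147.43744728]
 [347.09772786 151.91443614]
 [346.73776499 156.56583887]]
[[604 602 607 604 602 605 607 609 603 606 600 595 590 590 588 574 573 569
  568 548 526 510 490 480 475]
 [602 603 606 603 606 608 603 599 598 603 600 597 595 597 593 591 588 597
  585 585 581 581 578 573 576]
 [600 600 596 604 604 601 600 595 592 586 595 596 593 599 598 593 586 590
  591 595 598 593 590 593 597]
 [594 599 604 603 605 600 600 600 592 594 595 596 599 595 593 590 586 590
  594 593 590 588 586 587 590]
 [592 598 594 596 602 600 598 602 599 603 596 596 597 594 590 586 592 583
  593 595 593 590 587 588 592]
 [594 600 596 592 598 597 593 600 601 594 591 581 576 574 579 579 583 588
  593 585 591 591 595 590 598]
 [600 598 593 595 598 598 590 599 599 591 570 513 477 467 485 531 566 579
  585 590 591 586 581 595 594]
 [599 605 596 598 595 593 597 594 595 580 507 396 318 295 339 431 528 572
  584 592 588 591 587 587 592]
 [595 594 592 597 597 599 592 595 595 558 438 282 169 148 201 338 494 562
  584 587 592 583 587 595 593]
 [598 598 590 593 596 595 598 599 587 535 401 210  89  70 165 331 4
[... 1648 characters left out ...]
50 254 416 546 598 608 609 608 606 606
  609 607 610 607 610 606 609]
 [191 193 215 217 206 183 176 182 206 309 465 567 604 606 614 617 613 609
  604 610 609 606 607 607 615]
 [194 231 293 348 341 306 282 286 323 401 509 593 609 613 612 611 615 603
  609 606 608 606 606 613 614]
 [199 240 356 439 457 424 388 381 401 452 531 589 611 603 607 608 602 604
  605 607 608 607 609 610 611]
 [200 263 385 487 508 495 464 443 441 468 518 578 605 604 600 567 540 543
  557 577 597 603 609 608 610]
 [233 289 421 509 531 518 494 477 480 484 514 555 585 581 542 481 415 413
  435 493 554 598 615 609 606]
 [339 395 472 525 531 525 491 493 507 512 528 545 553 543 493 383 297 270
  303 394 500 582 607 611 611]]
```

>>> drive_tool(
  targets=[-0.03,0,1.2,0,0,0,-0.03,0,2.2,0,0,0,-0.03,0,2.2,0,0,0,-0.03,0,2.2,0,0,0],
)

```text
t: 12.88
position: [475.4, -240.3, 205.0]
orientation: [2.675, 1.643, 0.002]
wrist_force: [0.3, -0.5, 0.7]
finger_gap: 60.2
```

>>> drive_tool(
  targets=[0,0,0.06,0,0,0,0,0,0.06,0,0,0,0,0,0.06,0,0,0,0,0,0.06,0,0,0,0,0,0.06,0,0,0,0,0,0.06,0,0,0,0,0,0.06,0,0,0],
  hand=0,
  newtons=20,
)

```text
t: 13.75
position: [474.5, -240.1, 200.9]
orientation: [2.677, 1.644, 0.0]
wrist_force: [-0.5, 0.4, -0.1]
finger_gap: 19.0
```

```bash
python3 go.py
```

```text
13.75 [ 474.5 -240.1  200.9] yaw -26.9 F [-0.5  0.4 -0.1] gap 19.0 q [ 0.78  0.09 -0.38  1.73  0.03  1.33 -0.08]
```

```bash
cat > arc.py <<'E'
import sys,numpy as np
# arc.py phi0_deg step_rad n : rows of cumulative shift, handle going ccw by step each row
Y=np.radians(-26.9);ty=np.array([np.cos(Y),np.sin(Y)]);tx=np.array([-np.sin(Y),np.cos(Y)])
u=lambda p:np.array([np.cos(p),np.sin(p)])
def row(p0,p,r=50.1):
    d=r*(u(p)-u(p0))/40;return [round(float(d@tx),2),round(float(d@ty),2)]
if __name__=="__main__":
    p0=np.radians(float(sys.argv[1]));st=float(sys.argv[2]);n=int(sys.argv[3])
    print([row(p0,p0+st*(i+1)) for i in range(n)],"end",round(np.degrees(p0+st*n),1))
E
cat > chk.py <<'E'
import sys
from h import *
from go import *
s=state();p=s["position"];print(round(s["t"],2),np.round(p,1),"F",np.round(s["wrist_force"],1),"gap",round(s["finger_gap"],1))
v=p[:2]-[513.9,-209.3];ph=np.arctan2(v[1],v[0]);print("phi",round(np.degrees(ph),1),"r",round(np.hypot(*v),1),"Ft ccw",round(float(s["wrist_force"][:2]@[-np.sin(ph),np.cos(ph)]),1))
im=get_image("side");cv2.imwrite(f"pics/side_{s['t']:.2f}.png",im[:,:,::-1]);i=im.astype(int)
r=(i[...,0]>1.9*i[...,1])&(i[...,0]>1.6*i[...,2])&(i[...,0]>60);r[:130]=0;r[190:]=0;r[:,:315]=0;r[:,370:]=0
ys,xs=np.nonzero(r);print("red n",len(xs),"cent",(round(xs.mean(),1),round(ys.mean(),1)) if len(xs) else None)
for dz in (0,10,20):
    C=np.array([513.9,-209.3]);q=[np.r_[C+t*v/np.hypot(*v),193-dz] for t in (16,28,40,52)];print(dz,np.round(proj("side",q),1).tolist())
E
python3 arc.py -141.8 0.1 39; python3 chk.py
```

```text
[[-0.05, 0.12], [-0.08, 0.24], [-0.11, 0.36], [-0.12, 0.48], [-0.11, 0.61], [-0.1, 0.73], [-0.07, 0.86], [-0.03, 0.97], [0.02, 1.09], [0.08, 1.2], [0.15, 1.3], [0.23, 1.4], [0.32, 1.48], [0.42, 1.56], [0.53, 1.62], [0.64, 1.68], [0.76, 1.72], [0.88, 1.75], [1.0, 1.77], [1.13, 1.78], [1.25, 1.77], [1.38, 1.76], [1.5, 1.73], [1.62, 1.68], [1.73, 1.63], [1.84, 1.56], [1.94, 1.49], [2.03, 1.4], [2.11, 1.31], [2.19, 1.21], [2.25, 1.1], [2.3, 0.99], [2.34, 0.87], [2.37, 0.75], [2.38, 0.62], [2.39, 0.5], [2.38, 0.37], [2.36, 0.25], [2.32, 0.13]] end 81.7
13.75 [ 474.5 -240.1  200.9] F [-0.5  0.4 -0.1] gap 19.0
phi -142.0 r 50.0 Ft ccw -0.6
red n 26 cent (np.float64(343.7), np.float64(159.2))
0 [[338.2, 158.9], [341.2, 158.4], [344.2, 157.9], [347.2, 157.4]]
10 [[338.1, 161.4], [341.1, 160.8], [344.1, 160.3], [347.0, 159.8]]
20 [[337.9, 163.8], [340.9, 163.2], [343.9, 162.7], [346.9, 162.2]]
```

>>> drive_tool(
  targets=[-0.05,0.12,0,0,0,0,-0.08,0.24,0,0,0,0,-0.11,0.36,0,0,0,0,-0.12,0.48,0,0,0,0,-0.12,0.48,0,0,0,0,-0.12,0.48,0,0,0,0],
)

```text
t: 14.55
position: [490.0, -252.8, 200.9]
orientation: [2.676, 1.644, 0.002]
wrist_force: [2.5, 1.2, -0.2]
finger_gap: 19.2
```

```bash
python3 chk.py
```

```text
14.55 [ 490.  -252.8  200.9] F [ 2.5  1.2 -0.2] gap 19.2
phi -118.7 r 49.6 Ft ccw 1.7
red n 21 cent (np.float64(341.9), np.float64(157.0))
0 [[337.2, 158.2], [339.4, 157.1], [341.6, 156.1], [343.8, 155.0]]
10 [[337.0, 160.6], [339.2, 159.5], [341.4, 158.5], [343.6, 157.4]]
20 [[336.9, 163.0], [339.1, 161.9], [341.3, 160.8], [343.5, 159.8]]
```

>>> drive_tool(
  targets=[0.01,0.13,0,0,0,0,0.02,0.25,0,0,0,0,0.02,0.25,0,0,0,0],
)

```text
t: 14.98
position: [499.2, -256.5, 200.8]
orientation: [-2.676, -1.645, -0.001]
wrist_force: [2.1, 4.0, 0.3]
finger_gap: 19.1
```

```bash
python3 chk.py|head -3
```

```text
14.97 [ 499.2 -256.5  200.8] F [2.1 4.  0.3] gap 19.1
phi -107.3 r 49.5 Ft ccw 0.9
red n 19 cent (np.float64(340.3), np.float64(156.2))
```

>>> drive_tool(
  targets=[0.03,0.13,0,0,0,0,0.07,0.24,0,0,0,0,0.07,0.24,0,0,0,0],
)

```text
t: 15.4
position: [509.1, -258.4, 200.6]
orientation: [-2.676, -1.645, -0.001]
wrist_force: [1.0, 4.2, 0.0]
finger_gap: 19.2
```

```bash
python3 chk.py
```

```text
15.4 [ 509.1 -258.4  200.6] F [1.  4.2 0. ] gap 19.2
phi -95.5 r 49.3 Ft ccw 0.6
red n 17 cent (np.float64(338.6), np.float64(155.1))
0 [[335.7, 157.7], [336.8, 156.3], [337.8, 154.8], [338.9, 153.4]]
10 [[335.5, 160.1], [336.6, 158.7], [337.7, 157.2], [338.8, 155.8]]
20 [[335.4, 162.5], [336.5, 161.0], [337.6, 159.6], [338.6, 158.2]]
```

>>> drive_tool(
  targets=[0.08,0.1,0,0,0,0,0.14,0.21,0,0,0,0,0.14,0.21,0,0,0,0],
)

```text
t: 15.82
position: [518.8, -257.9, 200.8]
orientation: [2.677, 1.644, -0.0]
wrist_force: [0.1, 3.0, -0.5]
finger_gap: 18.9
```

```bash
python3 chk.py|head -5
```

```text
15.82 [ 518.8 -257.9  200.8] F [ 0.1  3.  -0.5] gap 18.9
phi -84.3 r 48.9 Ft ccw 0.4
red n 13 cent (np.float64(336.2), np.float64(157.4))
0 [[334.8, 157.6], [335.3, 156.0], [335.8, 154.5], [336.3, 153.0]]
10 [[334.7, 160.0], [335.2, 158.4], [335.6, 156.9], [336.1, 155.4]]
```

>>> drive_tool(
  targets=[0.07,0.1,0,0,0,0,0.15,0.2,0,0,0,0,0.15,0.2,0,0,0,0],
)

```text
t: 16.25
position: [528.2, -255.8, 200.6]
orientation: [-2.677, -1.644, 0.001]
wrist_force: [-2.0, 2.3, -1.0]
finger_gap: 18.9
```

```bash
python3 chk.py
```

```text
16.25 [ 528.2 -255.8  200.6] F [-2.   2.3 -1. ] gap 18.9
phi -72.9 r 48.7 Ft ccw -1.3
red n 14 cent (np.float64(333.7), np.float64(157.4))
0 [[333.9, 157.5], [333.8, 155.9], [333.6, 154.4], [333.5, 152.8]]
10 [[333.8, 159.9], [333.7, 158.3], [333.5, 156.8], [333.4, 155.2]]
20 [[333.7, 162.3], [333.5, 160.7], [333.4, 159.1], [333.2, 157.6]]
```

```bash
ls pics | tr '\n' ' '
python3 - <<'E'
import cv2,numpy as np
o=[cv2.resize(cv2.imread(f"pics/side_{t}.png")[130:185,308:363],None,fx=4.8,fy=4.8,interpolation=cv2.INTER_CUBIC) for t in ("15.40","15.82","16.25")]
cv2.imwrite("pics/c4.png",cv2.convertScaleAbs(np.hstack(o),alpha=1.6))
a=[cv2.imread(f"pics/side_{t}.png").astype(int).sum(2) for t in ("14.55","14.97","15.40","15.82","16.25")]
for x in a: print(x[154:182,333])
E
```

```text
c1.png c2.png c3.png crop.png rect.png side0.png side1.png side2.png side3.png side_13.75.png side_14.55.png side_14.97.png side_15.40.png side_15.82.png side_16.25.png top0.png top1.png top2.png top3.png [606 601 592 508 364 257 215 182 139 133 172 195 221 211 214 219 253 372
 475 497 407 294 262 249 260 260 254 265]
[610 608 590 516 370 262 217 186 137 131 168 196 214 205 220 217 260 364
 473 498 401 292 256 260 264 261 256 254]
[604 606 593 515 372 259 217 195 151 131 165 195 209 216 220 216 258 368
 476 494 408 289 268 259 261 258 258 260]
[556 502 472 471 471 452 372 276 225 215 176 139 141 174 202 216 258 367
 474 495 410 289 264 253 260 261 264 264]
[266 236 230 194 217 233 254 248 225 207 160 138 142 172 198 212 264 372
 478 498 407 302 268 255 262 262 256 260]
```

View pics/c4.png

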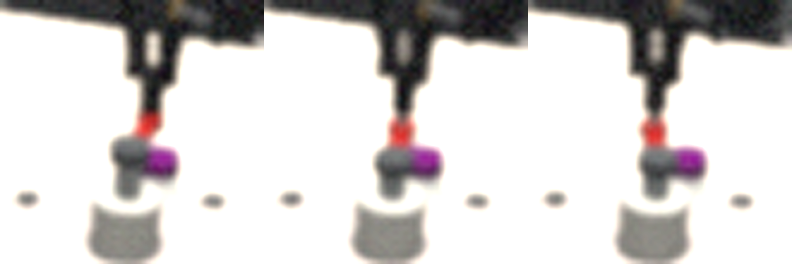

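```bash
sed -i 's/513.9,-209.3/513.0,-208.2/g' chk.py
cat > fwd.py <<'E'
import sys
from go import *
# rows clockwise: fwd.py step n
st,n=float(sys.argv[1]),int(sys.argv[2])
C=np.array([513.0,-208.2]);s=state();v=s["position"][:2]-C;p=np.arctan2(v[1],v[0])
o=[]
for i in list(range(1,n+1)):
    a=p-st*i;o+=[round(t,2) for t in rel(C[0]+50*np.cos(a),C[1]+50*np.sin(a),201,-26.9)[:2]]+[0,0,0,0]
print("phi0",np.degrees(p),"end",np.degrees(p-st*n));print(o)
E
python3 fwd.py 0.15 14
```

```text
phi0 -72.34282207666249 end -192.66395905413538
[-0.12, -0.14, 0, 0, 0, 0, -0.22, -0.3, 0, 0, 0, 0, -0.29, -0.47, 0, 0, 0, 0, -0.34, -0.66, 0, 0, 0, 0, -0.36, -0.84, 0, 0, 0, 0, -0.35, -1.03, 0, 0, 0, 0, -0.31, -1.21, 0, 0, 0, 0, -0.25, -1.39, 0, 0, 0, 0, -0.16, -1.55, 0, 0, 0, 0, -0.05, -1.7, 0, 0, 0, 0, 0.09, -1.83, 0, 0, 0, 0, 0.24, -1.94, 0, 0, 0, 0, 0.41, -2.03, 0, 0, 0, 0, 0.58, -2.09, 0, 0, 0, 0]
```

>>> drive_tool(
  targets=[-0.12,-0.14,0,0,0,0,-0.22,-0.3,0,0,0,0,-0.29,-0.47,0,0,0,0,-0.34,-0.66,0,0,0,0,-0.36,-0.84,0,0,0,0,-0.35,-1.03,0,0,0,0,-0.31,-1.21,0,0,0,0,-0.25,-1.39,0,0,0,0,-0.16,-1.55,0,0,0,0,-0.05,-1.7,0,0,0,0,0.09,-1.83,0,0,0,0,0.24,-1.94,0,0,0,0,0.41,-2.03,0,0,0,0,0.58,-2.09,0,0,0,0,0.58,-2.09,0,0,0,0,0.58,-2.09,0,0,0,0],
)

```text
t: 18.3
position: [464.1, -196.4, 200.6]
orientation: [-2.675, -1.644, -0.0]
wrist_force: [-0.5, 1.9, 0.8]
finger_gap: 19.0
```

```bash
python3 chk.py; python3 fwd.py 0.15 17
```

```text
18.3 [ 464.1 -196.4  200.6] F [-0.5  1.9  0.8] gap 19.0
phi 166.4 r 50.3 Ft ccw -1.7
red n 37 cent (np.float64(342.7), np.float64(166.1))
0 [[338.3, 161.0], [341.3, 161.9], [344.3, 162.8], [347.3, 163.7]]
10 [[338.1, 163.5], [341.1, 164.3], [344.1, 165.2], [347.1, 166.1]]
20 [[338.0, 165.9], [340.9, 166.8], [343.9, 167.7], [346.9, 168.6]]
phi0 166.65825291524294 end 20.554015156883015
[0.19, -0.02, 0, 0, 0, 0, 0.37, -0.03, 0, 0, 0, 0, 0.56, -0.0, 0, 0, 0, 0, 0.74, 0.05, 0, 0, 0, 0, 0.91, 0.13, 0, 0, 0, 0, 1.06, 0.24, 0, 0, 0, 0, 1.2, 0.36, 0, 0, 0, 0, 1.32, 0.51, 0, 0, 0, 0, 1.42, 0.67, 0, 0, 0, 0, 1.49, 0.84, 0, 0, 0, 0, 1.53, 1.03, 0, 0, 0, 0, 1.54, 1.21, 0, 0, 0, 0, 1.53, 1.4, 0, 0, 0, 0, 1.49, 1.58, 0, 0, 0, 0, 1.42, 1.76, 0, 0, 0, 0, 1.33, 1.92, 0, 0, 0, 0, 1.21, 2.07, 0, 0, 0, 0]
```

>>> drive_tool(
  targets=[0.19,-0.02,0,0,0,0,0.37,-0.03,0,0,0,0,0.56,0,0,0,0,0,0.74,0.05,0,0,0,0,0.91,0.13,0,0,0,0,1.06,0.24,0,0,0,0,1.2,0.36,0,0,0,0,1.32,0.51,0,0,0,0,1.42,0.67,0,0,0,0,1.49,0.84,0,0,0,0,1.53,1.03,0,0,0,0,1.54,1.21,0,0,0,0,1.53,1.4,0,0,0,0,1.49,1.58,0,0,0,0,1.42,1.76,0,0,0,0,1.33,1.92,0,0,0,0,1.21,2.07,0,0,0,0,1.21,2.07,0,0,0,0,1.21,2.07,0,0,0,0],
)

```text
t: 20.72
position: [560.2, -192.7, 201.1]
orientation: [2.676, 1.642, 0.0]
wrist_force: [2.9, -0.5, -1.2]
finger_gap: 18.9
```

```bash
python3 chk.py; python3 fwd.py 0.15 13
```

```text
20.73 [ 560.2 -192.7  201.1] F [ 2.9 -0.5 -1.2] gap 18.9
phi 18.2 r 49.7 Ft ccw -1.4
red n 20 cent (np.float64(323.7), np.float64(164.6))
0 [[329.9, 159.8], [326.5, 159.8], [323.2, 159.8], [319.9, 159.8]]
10 [[329.8, 162.2], [326.4, 162.2], [323.1, 162.2], [319.8, 162.2]]
20 [[329.6, 164.7], [326.3, 164.6], [323.0, 164.6], [319.7, 164.6]]
phi0 18.561015491903717 end -93.1657545586068
[-0.14, 0.13, 0, 0, 0, 0, -0.29, 0.23, 0, 0, 0, 0, -0.47, 0.3, 0, 0, 0, 0, -0.65, 0.35, 0, 0, 0, 0, -0.83, 0.38, 0, 0, 0, 0, -1.02, 0.37, 0, 0, 0, 0, -1.2, 0.34, 0, 0, 0, 0, -1.38, 0.28, 0, 0, 0, 0, -1.55, 0.19, 0, 0, 0, 0, -1.7, 0.08, 0, 0, 0, 0, -1.83, -0.05, 0, 0, 0, 0, -1.94, -0.2, 0, 0, 0, 0, -2.03, -0.37, 0, 0, 0, 0]
```

>>> drive_tool(
  targets=[-0.14,0.13,0,0,0,0,-0.29,0.23,0,0,0,0,-0.47,0.3,0,0,0,0,-0.65,0.35,0,0,0,0,-0.83,0.38,0,0,0,0,-1.02,0.37,0,0,0,0,-1.2,0.34,0,0,0,0,-1.38,0.28,0,0,0,0,-1.55,0.19,0,0,0,0,-1.7,0.08,0,0,0,0,-1.83,-0.05,0,0,0,0,-1.94,-0.2,0,0,0,0,-2,-0.31,0,0,0,0,-2,-0.31,0,0,0,0,-2,-0.31,0,0,0,0,-2,-0.31,0,0,0,0,-2,-0.31,0,0,0,0],
)

```text
t: 22.9
position: [512.6, -257.5, 200.7]
orientation: [-2.677, -1.644, 0.001]
wrist_force: [-1.7, -1.8, -0.2]
finger_gap: 19.1
```

```bash
python3 chk.py
python3 - <<'E'
import cv2,numpy as np,glob
from h import *
L=sorted(glob.glob("pics/side_*.png"),key=lambda s:float(s[10:-4]));
a=cv2.imread("pics/side_15.40.png").astype(int).sum(2);b=cv2.imread(L[-1]).astype(int).sum(2)
for c in (331,333): print(c,a[154:184,c],b[154:184,c])
cv2.imwrite("pics/top9.png",get_image("top")[:,:,::-1])
t=cv2.imread("pics/top9.png")[80:290,100:500];s=cv2.imread(L[-1])[120:370,190:430]
t=cv2.resize(t,None,fx=1.2,fy=1.2);s=cv2.resize(s,None,fx=252/250,fy=252/250)
cv2.imwrite("pics/c5.png",cv2.convertScaleAbs(np.hstack([t,s]),alpha=1.4))
E
```

```text
22.9 [ 512.6 -257.5  200.7] F [-1.7 -1.8 -0.2] gap 19.1
phi -90.5 r 49.3 Ft ccw -1.6
red n 17 cent (np.float64(337.5), np.float64(160.2))
0 [[335.4, 157.8], [336.3, 156.3], [337.1, 154.8], [337.9, 153.4]]
10 [[335.3, 160.2], [336.1, 158.7], [337.0, 157.2], [337.8, 155.7]]
20 [[335.2, 162.6], [336.0, 161.1], [336.8, 159.6], [337.6, 158.1]]
331 [606 607 610 593 499 390 315 297 285 328 426 468 473 454 438 432 455 506
 526 464 364 282 252 253 263 248 260 251 257 267] [607 600 605 618 616 616 619 608 558 448 343 286 255 262 319 395 444 501
 518 474 362 282 253 260 266 265 252 263 254 267]
333 [604 606 593 515 372 259 217 195 151 131 165 195 209 216 220 216 258 368
 476 494 408 289 268 259 261 258 258 260 261 252] [608 606 613 607 604 600 602 569 454 323 245 217 180 140 131 162 248 361
 476 495 403 295 252 260 257 264 261 255 251 256]
```

View pics/c5.png

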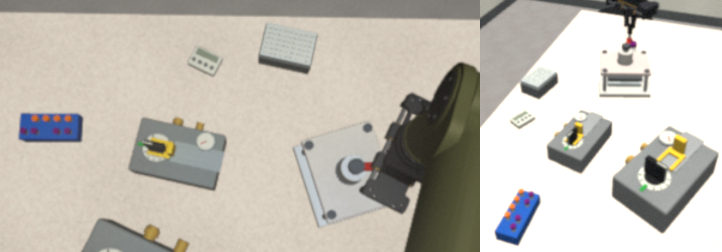

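```bash
python3 -c "
from station import *
print(close_job());s=state();print(s['t'],s['finger_gap'],s['dq'].round(3))"
```

```text
the job is handed in; nothing more can be done
None
the job is handed in; nothing more can be done
```

The job is handed in at about 23 s, with the gripper still holding the crank handle and the screw started. `close_job()` gives no verdict, so this rests on my own last checks.

- **Knob:** I turned it about 0.55 rad clockwise on the smaller regulator. The pictures after the lock was slid show the white pointer at the green mark. I did not measure the final angle separately.
- **Lock:** I slid it about 45 mm, until it hit its stop. Pushing further moved it about 0.1 mm, while the reaction rose from about 6 N to 11 N. The pictures show the prongs straddling the bar.
- **Thread drop:** I turned the screw backward, and it dropped in about 0.8 to 1.0 rad from the start. In the side view the hub fell about 2.4 px, roughly 10 mm. I went about 0.2 rad further back, without meeting the wall, before seeing it.
- **Winding forward:** I wound it forward to one full turn past the drop, to within about 6°. The last side picture shows the hub 4.6 px lower than at the start, about 19.2 mm, against a target of about 19.5 mm and limits of 17.9 to 20.9 mm. That reading is good to about half a millimetre.
- **Grip and bystanders:** The fingers are closed on the sleeve at a 19 mm gap with 20 N set, and the wrist forces are about 2 N. In the last pictures the tip box, timer and tube rack stand where they were. The jar was hidden by the arm in the last top picture; only its cap shows in the side views, and nothing went near it.

No check failed. The one disagreement was my first estimate of the screw's axis, about 1.5 mm off, which gave side forces of up to about 4 N; I corrected it before winding forward.

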